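# Nudge the sample rack home in the analyser's loader

### The arm

A 6-joint arm with a two-finger parallel gripper is mounted at the origin on the work surface. World frame = base frame: x ahead of the robot, y to its left, z up, the work surface at z = 0. Lengths are in m, angles in rad, forces in N, time in s.
With the tool pointing down it reaches from about 0.3 to 0.775 m from the base axis. Payload 14.6 kg.
Tool frame: the origin (TCP) lies at the very end of the fingers, on their centre line; the grasp point (between the pads) lies 19 mm behind it (robot.hold_point_z is the distance from the TCP to the grasp point, in m); z points along the fingers, y is the direction in which the jaws open and shut (so a half turn about z gives the same grasp; the last joint's range is limited). The gripper opens to 85 mm and grips with 20 to 120 N. Pads are 22 mm wide; open, the fingers measure 114 mm over their backs; the gripper's body (76 mm by 85 mm) begins 54 mm behind the grasp point. The pads swing forward as they close: fully open they stand 13 mm farther back than shut.
Start: joints at [1.063, 0.3, 1.521, -0, 1.321, -0.067], TCP at [0.235, 0.497, 0.231] pointing down, gripper open.
Joint ranges: [-3.03, 3.03], [-0.79, 2.21], [0.23, 2.52], [-1.04, 4.18], [0, 3.07], [-2.55, 2.55]. Speed limits (rad/s): [2.22, 2.22, 2.57, 3.14, 3.14, 3.14].

### API

Orientations are given as a unit quaternion [x, y, z, w].
In Python, from workcell import robot, grab_frame, calibration gives the robot as it stands. Calls block until the motion is done:
- robot.move_ptp(position, orientation): joint-space move of the TCP to a pose.
- robot.move_linear(position, ori=None, vel=0.15, guard=None): straight line of the TCP; ori=None keeps the orientation; vel is the mean speed in m/s. With guard (N) it stops when the force on the tool has changed by that much, and returns True; else False.
- robot.move_joints(angles): joint-space move.
- robot.gripper_open() and robot.clamp(grasp_force=None): open the fingers fully, or close them until they stop; grasp_force is the grip in N (None keeps the last).
- robot.wait(seconds).
- robot.inverse_kinematics(position, orientation): joint angles nearest the present ones, or None.
- grab_frame(name): name is "scene" or "top" or "wrist"; returns the picture (400x640x3 uint8, blue, green, red); there is no depth.
- calibration(name): a dict with "fx", "fy", "cx", "cy" (pixels), "R" (3x3) and "t" (3): a world point X has camera coordinates R X + t; the wrist camera has in their place "T_tool_cam" (4x4, takes a point from camera to tool coordinates, whose origin is the TCP and whose axes are the flange's). Camera axes: x right, y down, z forward; pixel columns grow to the right and rows downward; lengths in m; the calibration is good to about 2 mm. The wrist camera is an equidistant fisheye: a pixel r from the principal point sees the ray r / f radians off the axis. A picture is of the moment at which its call begins: read the wrist's pose just before it. calibration takes no time and is no camera call.
A pose or a line that the arm cannot do raises robot.MotionError and nothing moves.
- robot.close_job(): hands the job in, once; it reports no verdict.
Readings, each from a call of its own:
- robot.get_time_s(): time.
- robot.get_joints(): joint angles.
- robot.get_qd(): joint speeds.
- robot.get_tau(): joint torques, N m.
- robot.get_tcp_pos(): TCP position.
- robot.get_ee_rot(): TCP orientation.
- robot.get_contact_force(): force on the tool from outside, world axes, zero at the start.
- robot.get_torque(): the same for the moment, N m.
- robot.get_finger_gap(): opening from 0.0 (shut) to 1.0 (fully open).
Only numpy, scipy, OpenCV 4.12 (cv2) and the standard library are available. Lean on these libraries where they do the work, as an engineer would, in place of code of your own. Each camera call takes 0.05 s, during which the arm holds its last target.

### The job

Take the orange pusher and, touching the blue tube rack only with it, nudge the rack gently and slowly along its lane into the analyser's hood until it is fully home against the hidden end stop, without forcing the stop back. Then stand the pusher upright on its green pad again, and disturb nothing else.

Things in the scene. Friction and masses are not known exactly. Their poses are not given: they have to be found in the camera images.
- analyser: fixed white bench analyser with a covered loading lane. Origin: on the table (z = 0), on the lane's centre line, at the hood's mouth. The lane runs along its +y into an opaque hood: 143 mm wide (x), 200 mm long, 140 mm high, opening 68 mm wide, 118 mm high. Behind the hood (y 200 to 420 mm, x -120 to 160 mm) stands the cabinet, 215 mm high
- lane_mouth (a point): point on the lane floor at the hood's mouth, 6 mm above the table; axes as the analyser's. Hidden past it is the end stop: the rack is home with its leading end 63 to 123 mm past the mouth (along +y), where exactly differs each time
- lane_start (a point): outer end of the lane's aluminium floor, at y = -240 mm, on the centre line, 6 mm above the table. The floor is 150 mm wide. Two steel guide rails, tops 22 mm above the table, inner faces at x = +-32.5 mm, run from y = -165 mm to the mouth
- rack: blue tube rack, 60 mm wide (x), 200 mm long (y), 62 mm high; its tubes reach 95 mm above its underside; 0.2 to 0.42 kg, slides at 1 to 6 N. Origin: centre of its underside. It stands on the lane floor between the rails (2.5 mm play each side), +y to the hood, leading end near the mouth
- rack_tail (a point): centre of the rack's flat trailing end plate (60 x 62 mm; at the rack's y = -100 mm), 30 mm above its underside; axes as the rack's. It stays at least 75 mm outside the hood when home
- pusher: hand pusher standing upright: orange block 44 mm (x) x 36 mm (y) x 40 mm high with flat rubber pushing faces at y = +18 and -18 mm (alike), and above it a black upright grip, 22 mm (x) x 30 mm (y), from 40 to 101 mm above the underside. 0.25 kg. Origin: centre of its underside
- pad: fixed green square pad, 120 x 120 x 4 mm, the pusher's place. Origin: centre of its underside on the table
- plunger (a joint): hidden sensing plate on the end stop (m): 0 = free, 0.008 = pressed in fully, when the rack bears on the solid stop. Its spring is very weak (0.4 N at most), too weak to push the rack back
- end_stop (a joint): how far the hidden end stop has been forced back (m), 0 at the start. It stands firm up to 15 N from the rack; pushed harder it slips back and does not return
- wash_bottle: white plastic bottle with blue cap, 64 mm across, 170 mm tall, a bystander; origin: centre of its underside
- reagent: amber glass bottle, 60 mm across, 130 mm tall, a bystander; origin: centre of its underside
- spare_rack: green, nearly empty tube rack of the same shape as the blue one, 60 x 200 x 62 mm, a bystander; origin: centre of its underside
- beaker: glass beaker, 70 mm across, 90 mm tall, a bystander; origin: centre of its underside
- specimen_cup: clear jar with yellow lid, 48 mm across, 50 mm tall, a bystander; origin: centre of its underside
Mind the look-alikes: they are no part of the job. Several things look just like the pusher: the one meant starts farthest to the robot's left.

How it is judged:
By the outcome, as a careful person would: the job done as asked, in the order asked, and still so for the second after the job is handed in, with the robot touching nothing.
It also fails if it takes over 72 s, if anything falls off the work surface, if the arm or the gripper's body presses on something with over 40 N, if the wrist force passes 120 N, or if a joint passes its speed limit or range.

## Working session

There is one attempt and no reset: what is moved stays moved. The work goes in short steps, each a Python script; the robot and the scene stay as the last script left them, time stands still between calls to the robot, and variables do not carry over. Pictures are saved under pics/ and viewed, and the job is handed in when it is done.

```bash
mkdir -p pics; ls
python3 - <<'E'
from workcell import robot, grab_frame, calibration
import cv2
print(robot.get_time_s(),robot.get_tcp_pos(),robot.get_ee_rot(),robot.hold_point_z)
for n in("scene","top","wrist"):
    cv2.imwrite(f"pics/a_{n}.png",grab_frame(n)); print(n,calibration(n))
E
```

```text
pics
0.0 [0.23454828 0.49722623 0.23070877] [ 2.18610294e-01  9.75812070e-01 -5.62781149e-04 -1.60964582e-04] 0.0187
scene {'fx': 487.73603597644194, 'fy': 487.73603597644194, 'cx': 317.62841730909633, 'cy': 203.2381967634242, 'R': array([[ 0.65023861,  0.75958543,  0.01482301],
       [ 0.564485  , -0.46998178, -0.6785822 ],
       [-0.50847461,  0.44960772, -0.73437489]]), 't': array([-0.23846783, -0.36000368,  1.51781034])}
top {'fx': 445.66781313857746, 'fy': 445.66781313857746, 'cx': 326.73207429111085, 'cy': 204.84856917532775, 'R': array([[-0.01774194, -0.99981466,  0.00747513],
       [-0.98853559,  0.01641962, -0.15009257],
       [ 0.14994201, -0.01005237, -0.98864369]]), 't': array([-0.14558694,  0.53601508,  1.21469054])}
wrist {'fx': 309.70691628693146, 'fy': 309.70691628693146, 'cx': 317.14594732194234, 'cy': 201.76088556401805, 'T_tool_cam': array([[-1.72862780e-05, -9.58805813e-01, -2.84062341e-01,
         7.26047915e-02],
       [ 9.99999757e-01,  1.81472415e-04, -6.73384157e-04,
         4.34301599e-04],
       [ 6.97194123e-04, -2.84062284e-01,  9.58805576e-01,
        -1.42755598e-01],
       [ 0.00000000e+00,  0.00000000e+00,  0.00000000e+00,
         1.00000000e+00]])}
```

View pics/a_scene.png

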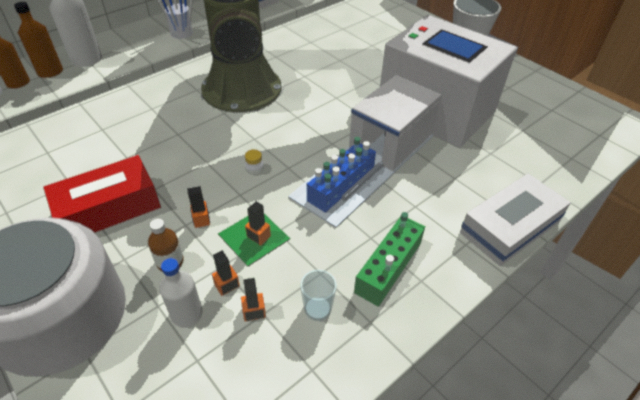

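View pics/a_top.png

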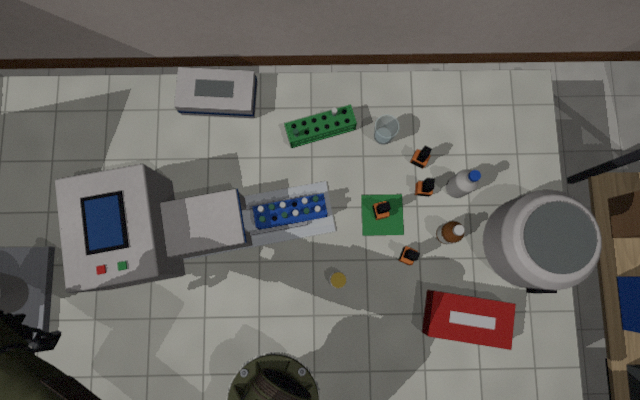

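View pics/a_wrist.png

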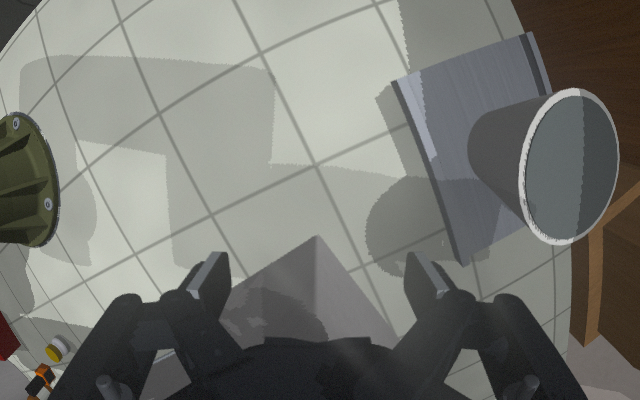

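```bash
cat > h.py <<'E'
import numpy as np, cv2
from workcell import robot, grab_frame, calibration
from scipy.spatial.transform import Rotation as Rn
def ray(n,uv,pose=None):
    c=calibration(n); u,v=uv
    if n!='wrist':
        d=c['R'].T@np.array([(u-c['cx'])/c['fx'],(v-c['cy'])/c['fy'],1]); o=-c['R'].T@c['t']; return o,d
    p,q=pose; a=np.array([(u-c['cx'])/c['fx'],(v-c['cy'])/c['fy']]); th=np.linalg.norm(a)
    d=np.array([*(a/max(th,1e-9)*np.sin(th)),np.cos(th)])
    T=c['T_tool_cam']; R=Rn.from_quat(q).as_matrix()
    return R@T[:3,3]+np.array(p), R@(T[:3,:3]@d)
def onz(n,uv,z,pose=None):
    o,d=ray(n,uv,pose); return (o+d*(z-o[2])/d[2])
def proj(n,X,pose=None):
    c=calibration(n)
    if n!='wrist':
        p=c['R']@np.array(X)+c['t']; return np.array([c['fx']*p[0]/p[2]+c['cx'],c['fy']*p[1]/p[2]+c['cy']])
    p,q=pose; R=Rn.from_quat(q).as_matrix(); T=c['T_tool_cam']
    x=R.T@(np.array(X)-p); x=T[:3,:3].T@(x-T[:3,3]); th=np.arctan2(np.hypot(x[0],x[1]),x[2]); k=th/np.hypot(x[0],x[1])
    return np.array([c['fx']*k*x[0]+c['cx'],c['fy']*k*x[1]+c['cy']])
def comps(m,amin=20):
    cs,_=cv2.findContours(m.astype(np.uint8)*255,cv2.RETR_EXTERNAL,cv2.CHAIN_APPROX_NONE)
    return [c for c in cs if cv2.contourArea(c)>=amin]
E
python3 - <<'E'
from h import *
im=cv2.imread('pics/a_top.png'); hsv=cv2.cvtColor(im,cv2.COLOR_BGR2HSV); H,S,V=[hsv[...,i].astype(int) for i in range(3)]
masks={'orange':((H>4)&(H<16)&(S>150)&(V>80),.04),'green':((H>55)&(H<80)&(S>120),.004),'blue':((H>105)&(H<125)&(S>140),.068)}
for k,(m,z) in masks.items():
    for c in comps(m,15):
        W=np.array([onz('top',p[0],z)[:2] for p in c]); r=cv2.minAreaRect((W*1000).astype(np.float32))
        print(k,cv2.contourArea(c),c[:,0].mean(0).round(),[np.round(v,1) for v in r])
o=[]
big=cv2.resize(im[150:290,150:450],None,fx=2.66,fy=2.66,interpolation=cv2.INTER_CUBIC); cv2.imwrite('pics/crop1.png',big)
s=cv2.imread('pics/a_scene.png'); cv2.imwrite('pics/crop2.png',cv2.resize(s[100:340,180:480],None,fx=2.5,fy=2.5,interpolation=cv2.INTER_CUBIC))
E
```

```text
orange 59.5 [406. 256.] [array([ 387. , -378.2]), array([36.1, 43.7]), np.float64(63.2)]
orange 77.5 [450. 235.] [array([ 442.6, -496.6]), array([40.7, 22.3]), np.float64(42.8)]
orange 59.5 [379. 211.] [array([ 516.9, -306.5]), array([43.9, 39.2]), np.float64(13.1)]
orange 68.5 [422. 190.] [array([ 578.9, -430.1]), array([48.6, 37.6]), np.float64(89.1)]
orange 65.0 [420. 159.] [array([ 664.9, -425.4]), array([43.2, 38.4]), np.float64(63.7)]
green 41.0 [122. 266.] [array([375. , 427.7]), array([19.4, 20.9]), np.float64(13.2)]
green 1508.0 [382. 215.] [array([ 508.5, -314.9]), array([116. , 113.8]), np.float64(89.1)]
green 1558.5 [321. 126.] [array([ 777.6, -142.5]), array([ 76.6, 206.1]), np.float64(15.7)]
blue 989.0 [630. 302.] [array([ 249.7, -956.9]), array([ 59.4, 145. ]), np.float64(82.9)]
blue 1663.0 [103. 223.] [array([490.4, 456.9]), array([143.3,  95.9]), np.float64(9.9)]
blue 1342.0 [289. 210.] [array([513.4, -52.5]), array([ 65.9, 197.1]), np.float64(9.7)]
blue 86.5 [474. 175.] [array([ 606.5, -568.5]), array([30.8, 29. ]), np.float64(86.2)]
```

View pics/crop1.png

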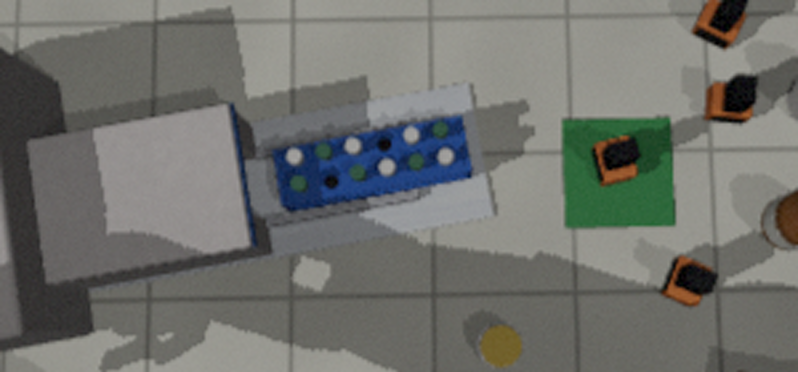

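View pics/crop2.png

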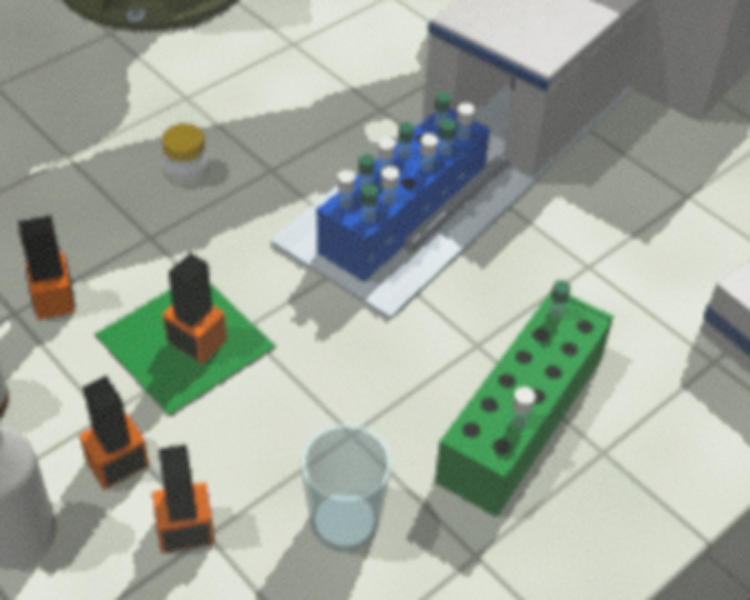

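```bash
cat >> h.py <<'E'
def quat(yaw_x):
    x=np.array([np.cos(yaw_x),np.sin(yaw_x),0]); z=np.array([0,0,-1.]); y=np.cross(z,x)
    return Rn.from_matrix(np.c_[x,y,z]).as_quat()
def snap(name):
    p=(robot.get_tcp_pos(),robot.get_ee_rot()); im=grab_frame('wrist'); cv2.imwrite(f'pics/{name}.png',im)
    np.savez(f'pics/{name}.npz',p=p[0],q=p[1]); return im,p
def load(name):
    d=np.load(f'pics/{name}.npz'); return cv2.imread(f'pics/{name}.png'),(d['p'],d['q'])
E
python3 - <<'E'
from h import *
print(robot.get_time_s())
p=robot.get_tcp_pos()
robot.move_linear([p[0],p[1],0.36],vel=0.25); print(robot.get_time_s())
q=quat(np.radians(99.7))
robot.move_ptp([0.527,-0.366,0.30],q)
print(robot.get_time_s(),robot.get_joints()); snap('w1')
E
```

```text
0.15
0.8167
4.0083 [-6.63005296e-01  4.75904344e-01  1.12280298e+00  6.54573206e-05
  1.54279847e+00 -8.33300115e-01]
```

View pics/w1.png

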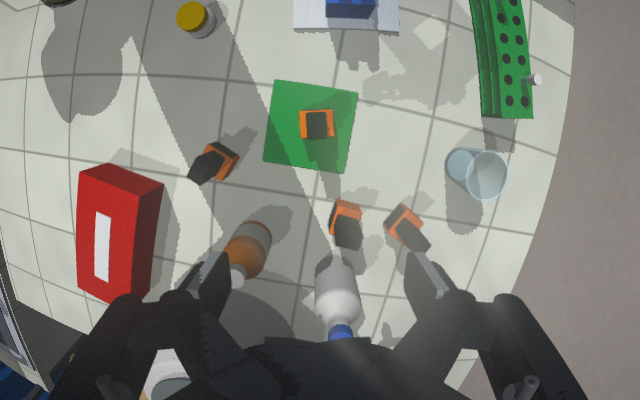

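Run:
```python
from h import *
im,P=load('w1'); hsv=cv2.cvtColor(im,cv2.COLOR_BGR2HSV); H,S,V=[hsv[...,i].astype(int) for i in range(3)]
cv2.imwrite('pics/crop3.png',cv2.resize(im[70:180,255:365],None,fx=5,fy=5,interpolation=cv2.INTER_CUBIC))
m=(H>4)&(H<20)&(S>130)&(V>80); m[:, :285]=0;m[:,350:]=0; m[180:]=0
for c in comps(m,15):
    W=np.array([onz('wrist',p[0],.044,P)[:2] for p in c]); r=cv2.minAreaRect((W*1000).astype(np.float32)); print(r,cv2.contourArea(c))
m=(H>50)&(H<80)&(S>100); m[:,420:]=0
for c in comps(m,200):
    W=np.array([onz('wrist',p[0],.004,P)[:2] for p in c]); r=cv2.minAreaRect((W*1000).astype(np.float32)); print(r)
```

```text
((516.2937622070312, -307.27655029296875), (43.680152893066406, 35.32963943481445), 12.676861763000488) 318.5
((506.8182678222656, -314.7816467285156), (117.91767120361328, 118.20256042480469), 0.15136046707630157)
```

View pics/crop3.png

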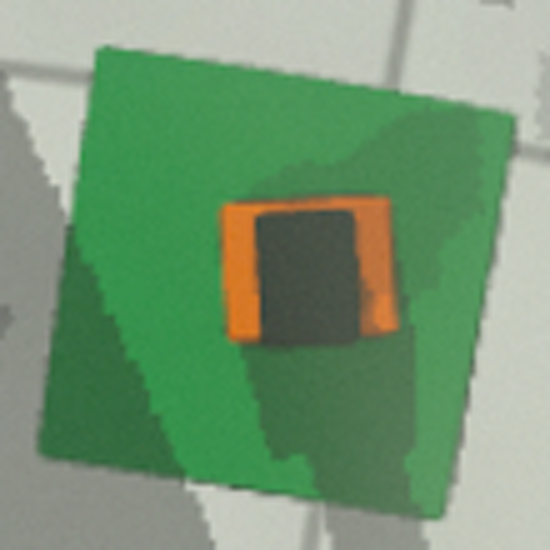

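Run:
```python
from h import *
q=quat(np.radians(102.7))
robot.move_ptp([0.5163,-0.3073,0.17],q)
robot.move_linear([0.5163,-0.3073,0.056],vel=0.12)
print(robot.get_contact_force())
robot.clamp(70); 
print(robot.get_time_s(),robot.get_finger_gap(),robot.get_contact_force(),robot.get_tcp_pos())
robot.move_linear([0.5163,-0.3073,0.15],vel=0.12)
print(robot.get_contact_force(),robot.get_finger_gap(),robot.get_time_s()); snap('w2')
```

```text
[ 0.39691504 -0.0964918  -0.52126433]
6.3833 0.24959648158161515 [-0.39698586 -0.09057646  3.14659172] [ 0.51640189 -0.30740974  0.05626359]
[-0.01334574 -0.54554675 -2.39900672] 0.24454601017454689 7.3167
```

View pics/w2.png

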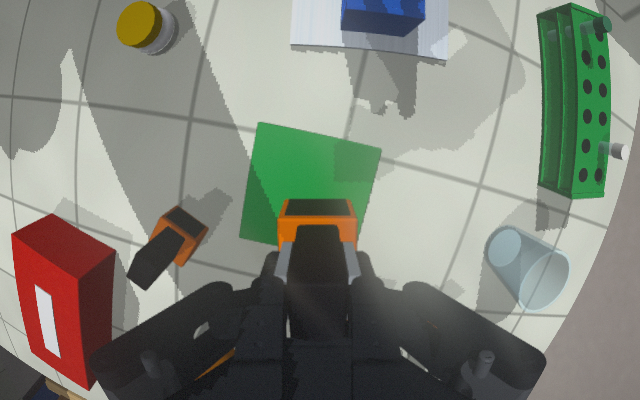

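Run:
```python
from h import *
q=quat(np.radians(99.7))
robot.move_ptp([0.545,-0.235,0.22],q)
print(robot.get_time_s()); snap('w3')
```

```text
7.8667
```

View pics/w3.png

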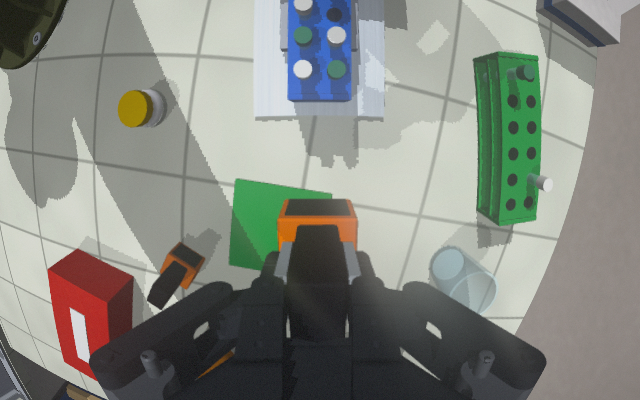

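Run:
```python
from h import *
im,P=load('w3'); hsv=cv2.cvtColor(im,cv2.COLOR_BGR2HSV); H,S,V=[hsv[...,i].astype(int) for i in range(3)]
cv2.imwrite('pics/crop4.png',cv2.resize(im[0:135,240:400],None,fx=4.5,fy=4.5,interpolation=cv2.INTER_CUBIC))
m=(H>105)&(H<125)&(S>120); m[150:]=0; m[:,450:]=0
m=cv2.morphologyEx(m.astype(np.uint8),cv2.MORPH_CLOSE,np.ones((5,5)))
c=max(comps(m),key=cv2.contourArea)[:,0]
print('cam',onz('wrist',(317,202),0.0,P), P[0])
# edges: left/right extremes per row, bottom per column -> world
rows=range(8,94,4)
for z in(.068,.006):
  L=np.array([onz('wrist',(c[c[:,1]==r][:,0].min(),r),z,P)[:2] for r in rows]); Rr=np.array([onz('wrist',(c[c[:,1]==r][:,0].max()+1,r),z,P)[:2] for r in rows])
  for A in(L,Rr):
    k=np.polyfit(A[:,1],A[:,0],1); print(z,'yaw',-np.degrees(np.arctan(k[0])),'x at y=-.15',np.polyval(k,-.15), np.std(np.polyval(k,A[:,1])-A[:,0]))
B=np.array([onz('wrist',(u,c[c[:,0]==u][:,1].max()+1),.068,P)[:2] for u in range(293,350,3)])
k=np.polyfit(B[:,0],B[:,1],1); print('tail yaw',np.degrees(np.arctan(k[0])),B.mean(0),B.std(0))
for z in (.006,.068): print(z,[onz('wrist',u,z,P).round(4) for u in ((255,118),(385,121))])
```

```text
cam [ 0.55065509 -0.26910379  0.        ] [ 0.54507909 -0.23448687  0.21972477]
0.068 yaw 9.968703896324444 x at y=-.15 0.5027940781611725 5.673105393743196e-05
0.068 yaw 9.528082353521027 x at y=-.15 0.5623454642016941 6.596065634135124e-05
0.006 yaw 9.968703896324472 x at y=-.15 0.4969902037522671 6.867513384796449e-05
0.006 yaw 9.52808235352083 x at y=-.15 0.5690580765426537 7.984792434734297e-05
tail yaw 10.35193482517293 [ 0.53307203 -0.15005001] [0.01513084 0.00280403]
0.006 [array([ 0.4628, -0.18  ,  0.006 ]), array([ 0.6113, -0.1577,  0.006 ])]
0.068 [array([ 0.475, -0.177,  0.068]), array([ 0.5976, -0.1586,  0.068 ])]
```

View pics/crop4.png

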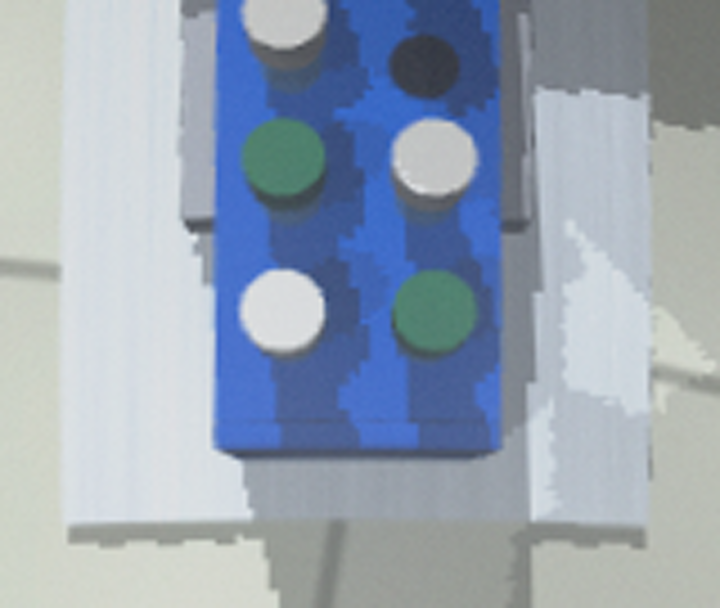

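```bash
cat >> h.py <<'E'
YL=np.radians(9.75); D=np.array([-np.sin(YL),np.cos(YL),0]); TAIL=np.array([0.5326,-0.150,0]); ZP=.0643
def at(s,z=ZP): # TCP with pushing face s past initial tail
    p=TAIL+D*(s-0.018); p[2]=z; return p
E
python3 - <<'E'
from h import *
q=quat(np.pi/2+YL)
robot.move_ptp(at(-.028,.17),q)
robot.move_linear(at(-.028),vel=0.12)
robot.wait(.2)
f0=robot.get_contact_force(); print(robot.get_time_s(),f0, at(-.028)-robot.get_tcp_pos())
np.save('f0.npy',f0)
g=robot.move_linear(at(.045),vel=0.02,guard=9)
f=robot.get_contact_force(); print(g,robot.get_time_s(),f-f0,(f-f0)@D,(robot.get_tcp_pos()-at(0))@D)
robot.wait(.2); f=robot.get_contact_force(); print((f-f0)@D)
snap('w4')
E
```

```text
9.5167 [-0.029826    0.82454365 -3.09515205] [-0.00025085  0.00010525 -0.00061836]
False 13.3167 [ 0.16314587 -3.40166553  1.26546629] -3.380160746753857 0.04499094375247566
-3.313070595009743
```

View pics/w4.png

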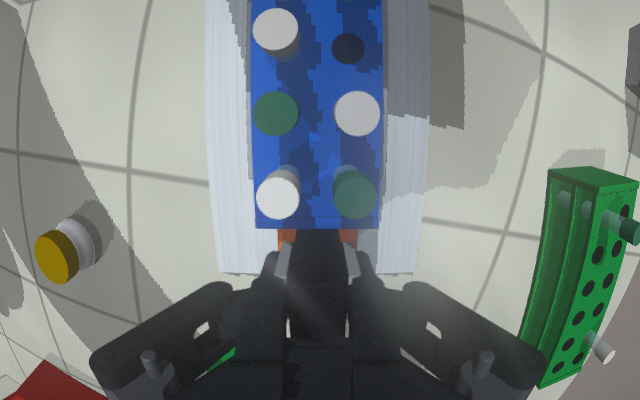

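Run:
```python
from h import *
f0=np.load('f0.npy')
g=robot.move_linear(at(.160),vel=0.010,guard=6)
f=robot.get_contact_force(); print(g,robot.get_time_s(),f-f0,(f-f0)@D,(robot.get_tcp_pos()-at(0))@D)
robot.wait(.3); f=robot.get_contact_force(); print((f-f0)@D,(robot.get_tcp_pos()-at(0))@D)
snap('w5'); cv2.imwrite('pics/t5.png',grab_frame('top'))
```

```text
True 21.2833 [ 1.50631053 -4.93173447  3.26422588] -5.115593729074623 0.13477132674167427
-3.699072201462538 0.13473757680161258
```

View pics/w5.png

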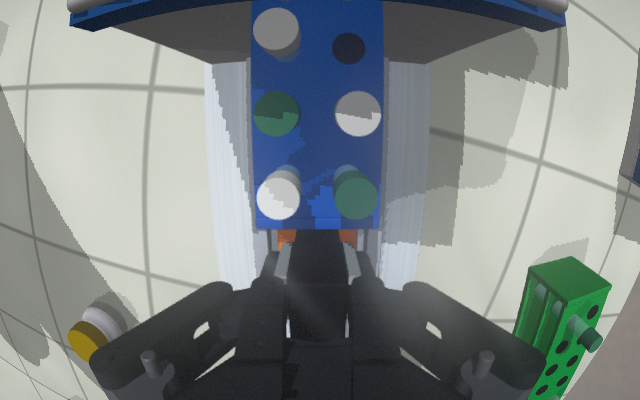

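Run:
```python
from h import *
f0=np.load('f0.npy')
s0=(robot.get_tcp_pos()-at(0))@D
for gd in (4,5,6):
    f=robot.get_contact_force()
    g=robot.move_linear(at(s0+.012),vel=0.004,guard=gd)
    f=robot.get_contact_force(); print(gd,g,robot.get_time_s(),f-f0,(f-f0)@D,((robot.get_tcp_pos()-at(0))@D-s0)*1e3)
    robot.wait(.2); f=robot.get_contact_force(); print((f-f0)@D,((robot.get_tcp_pos()-at(0))@D-s0)*1e3)
    if not g: break
```

```text
4 True 22.2917 [ 1.70415627 -3.27411764  2.42421616] -3.5154244952788787 -0.009243498541783302
-1.739595960660739 -0.02894354063054383
5 True 23.1917 [ 0.96645264 -2.66341183  3.00015688] -2.7886099441183716 0.01995655705072652
-2.358304653198734 0.005459419313236236
6 True 24.0833 [ 0.80702669 -2.29242988  2.1566865 ] -2.3959877263581304 0.03982097239202398
-2.558557085112491 0.028520858689262685
```

Run:
```python
from h import *
s0=(robot.get_tcp_pos()-at(0))@D
robot.move_linear(at(s0-.012),vel=0.03)
robot.move_linear(at(s0-.06),vel=0.1)
print(robot.get_time_s(),robot.get_contact_force()-np.load('f0.npy'))
snap('w6')
robot.move_linear(at(s0-.06,.19),vel=0.2)
snap('w7')
q=quat(np.pi/2+YL)
robot.move_ptp([.509,-.314,.12],q)
robot.move_linear([.509,-.314,.064],vel=0.1)
robot.wait(.2); print(robot.get_contact_force())
g=robot.move_linear([.509,-.314,.0545],vel=0.01,guard=3)
print(g,robot.get_tcp_pos(),robot.get_contact_force(),robot.get_time_s())
snap('w8')
```

```text
25.4667 [-0.25772926 -0.90049337  0.88445799]
[-0.08634266 -1.20232998 -3.13808132]
True [ 0.50891633 -0.31397673  0.05624758] [-0.51208492  0.23581646  4.4446619 ] 28.9083
```

View pics/w7.png

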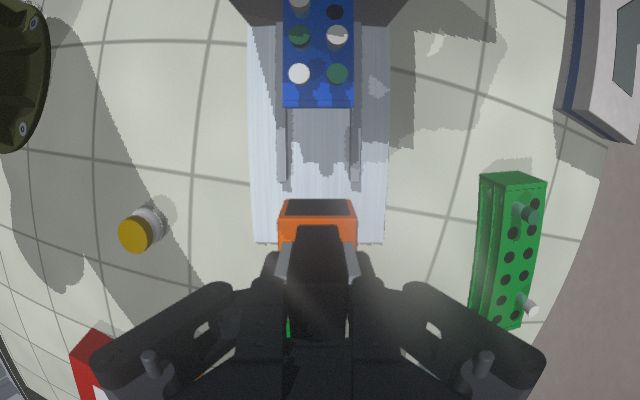

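View pics/w8.png

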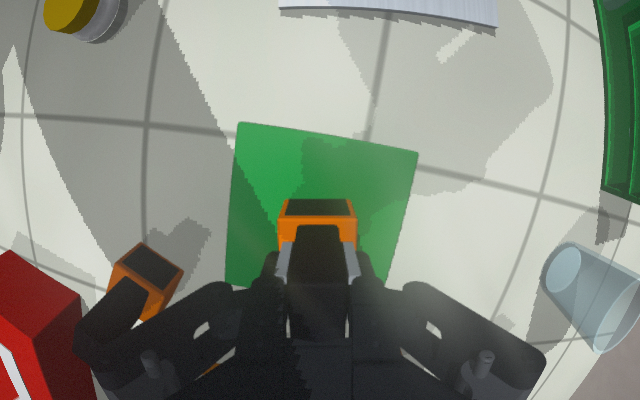

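Run:
```python
from h import *
robot.gripper_open(); robot.wait(.2)
p=robot.get_tcp_pos()
robot.move_linear([p[0],p[1],.17],vel=0.12)
robot.move_linear([.527,-.366,.30],vel=0.2)
robot.wait(.3)
im,P=snap('w9'); print(robot.get_time_s())
cv2.imwrite('pics/t9.png',grab_frame('top')); cv2.imwrite('pics/s9.png',grab_frame('scene'))
hsv=cv2.cvtColor(im,cv2.COLOR_BGR2HSV); H,S,V=[hsv[...,i].astype(int) for i in range(3)]
m=(H>4)&(H<20)&(S>130)&(V>80); m[:, :280]=0;m[:,350:]=0; m[180:]=0
for c in comps(m,15):
    W=np.array([onz('wrist',p[0],.044,P)[:2] for p in c]); print(cv2.minAreaRect((W*1000).astype(np.float32)))
im,P=load('w7'); hsv=cv2.cvtColor(im,cv2.COLOR_BGR2HSV); H,S,V=[hsv[...,i].astype(int) for i in range(3)]
m=(H>105)&(H<125)&(S>120); m[150:]=0; m[:,450:]=0
c=max(comps(m),key=cv2.contourArea)[:,0]
for z in(.068,):
  B=np.array([onz('wrist',(u,c[c[:,0]==u][:,1].max()+1),z,P) for u in range(288,350,3)]); print(B.mean(0),'travel',(B.mean(0)-TAIL)@D,'yaw',np.degrees(np.polyfit(B[:,0],B[:,1],1)[0]))
```

```text
32.1167
((508.8500061035156, -314.16705322265625), (42.38888931274414, 34.9101448059082), 9.551016807556152)
[ 0.50943504 -0.01796671  0.068     ] travel 0.13404918153240697 yaw 10.120839198588513
```

View pics/s9.png

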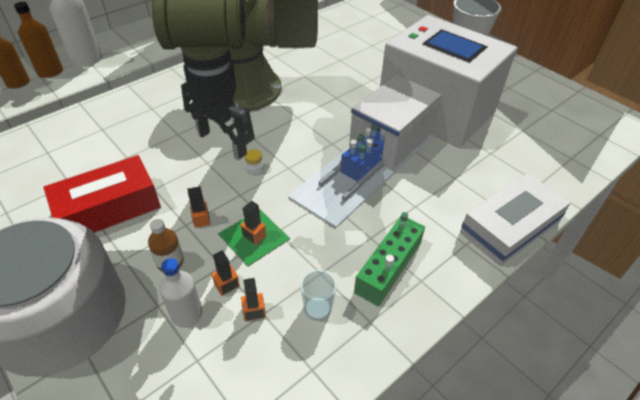

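View pics/w9.png

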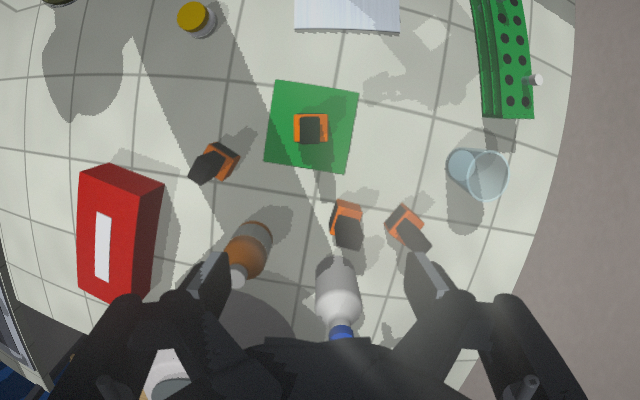

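```bash
python3 -c "
from h import *
robot.close_job(); print(robot.get_time_s())"
```

```text
the job is handed in; nothing more can be done
the job is handed in; nothing more can be done
```

I pushed the blue rack into the hood until it met the end stop, stood the orange pusher back upright on its green pad, and handed the job in at about 32 s of the 72 s allowed.

**Push:** I used the pusher that started on the pad, the one farthest to the robot's left. It moved the rack at 10–20 mm/s average against about 3.4 N of sliding friction. After about 135 mm of travel, the 6 N force guard stopped it.

**Home position:** Three more slow pushes with 4, 5 and 6 N guards moved the rack less than 0.05 mm. The wrist camera gave 134 mm of travel against 134.7 mm from the arm. The leading end is about 114 mm past the mouth, inside the 63–123 mm range, and the tail is about 85 mm outside the hood.

**Pusher and surroundings:** The last pictures show the pusher upright near the pad's centre, about 2 mm off. The other objects look unmoved by eye; I did not measure them.

**Not confirmed:**
- I had no direct reading of the plunger or the end stop, so being home rests on force and position.
- I only read the forces after each guarded stop, and the readings relaxed quickly. From the guard settings I estimate the peak push at about 9–10 N, below the 15 N limit, but I did not measure it.

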